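# Shut and latch the template case

## Robot

A 6-joint arm with a two-finger parallel gripper is mounted at the origin on the work surface. World frame = base frame: x ahead of the robot, y to its left, z up, the work surface at z = 0. Lengths are in m, angles in rad, forces in N, time in s.
With the tool pointing down it reaches from about 0.3 to 0.95 m from the base axis. Payload 3.1 kg.
Tool frame: the origin (TCP) lies midway between the tips of the shut fingers; the grasp point (between the pads) lies 19 mm behind it; z points along the fingers, y is the line along which they close (so a half turn about z gives the same grasp; the last joint's range is limited). The gripper opens to 85 mm and grips with 20 to 120 N. Pads are 22 mm wide; open, the fingers measure 114 mm over their backs; the gripper's body (76 mm by 85 mm) begins 54 mm behind the grasp point. The pads swing forward as they close: fully open they stand 13 mm farther back than shut.
Start: joints at [1.28, 0.308, 1.634, -0, 1.2, -0.07], TCP at [0.137, 0.61, 0.231] pointing down, gripper open.
Joint ranges: [-3.06, 3.06], [-0.79, 1.96], [0.05, 2.63], [-1.19, 4.34], [0.05, 2.64], [-2.94, 2.94]. Speed limits (rad/s): [2.79, 2.79, 3.14, 3.14, 3.14, 3.14].

## Interface

Orientations are given as a unit quaternion [w, x, y, z].
In Python, from plant import manip, cams gives the robot as it stands.
- The arm moves only by the tool apply_moves, never from a script. Its argument "rows" is one flat list of numbers, 5 for each row, row after row: the opening in per cent of the stroke, from 0 (shut) to 100 (fully open), then the shift along the world's x, y, z in cm, then the turn about the world's z in degrees. In form: [hand, dx, dy, dz, yaw, hand, dx, dy, dz, yaw, ...]. A call has 1 to 12 rows; each row shifts and turns the commanded pose from where the row before left it; what a row does not reach is not made up. A row lasts 1/12 s, in which the tool goes at most 41.7 mm and 7.16 degrees, less where a joint would pass 70% of its speed; a pose out of reach is approached as far as the arm can. A call with a gripper value outside its range is refused whole. The fingers move at their own pace and stop on an object; "squeeze" is the grip in N (left out, the last holds). Time passes only in rows, so rows that do not move let the fingers close. It gives the time, the measured TCP pose, the force, the opening and the grip force at its end, in the units of the state.
- manip.sense(): the state, without advancing time (a new reading comes with each control period).
- cams.capture(name): name is "scene" or "top"; returns the picture (420x560x3 uint8, red, green, blue); there is no depth.
- cams.camera_params(name): a dict with "K" (3x3 intrinsics, pixels), "cam_to_world" (4x4, takes a point from camera to world coordinates). Camera axes: x right, y down, z forward; pixel columns grow to the right and rows downward; lengths in m; the calibration is good to about 2 mm. A picture is of the moment at which its call begins. camera_params takes no time and is no camera call.
- manip.finish_job(): hands the job in; it is judged then, once.
The state is a dict: "clock": time; "q": joint angles; "dq": joint speeds; "joint_efforts": joint torques, N m; "eef_pos": TCP position; "tcp_rot": TCP orientation; "force": force on the tool from outside, world axes, zero at the start; "torque": the same for the moment, N m; "opening": opening from 0.0 (shut) to 1.0 (fully open); "finger_force": force on a finger pad.
Only numpy, scipy, OpenCV 4.12 (cv2) and the standard library are available. Lean on these libraries where they do the work, as an engineer would, in place of code of your own. Each camera call takes 0.05 s, during which the arm holds its last target. There are 200 camera calls.

## Task

Close up the case of cutting templates: draw its lid out from under the low rack until the lid's handle is clear of it, let go, take the lid again by the handle and fit it fully home on the case, keeper towards the latch. Then fold the latch's claw over so that it hooks behind the keeper, and only after that swing the lever back and fully down to lock the lid. Leave everything else on the bench where it stands.

Things in the scene. Friction and masses are not known exactly. Their poses are not given: they have to be found in the camera images.
- lid_handle (a point): Centre of the dark wooden handle bar (70 mm along x, 20 mm wide, 28 mm high) in the middle of the loose lid: pale board 160 (x) x 130 (y) x 10 mm, 0.65 kg, its top 14 mm and underside 24 mm below this point; under it a batten frame 140 x 110 x 8 mm on which it stands. -x points to the keeper's edge. At the start the handle is under the rack and only the keeper's edge sticks out.
- keeper (a point): Centre of the steel keeper on the lid: an upright plate 6 mm thick (x), 30 mm wide (y), 14 mm high, on the lid's top near its -x edge, 71 mm from the handle's centre; its top is 7 mm above this point, the board's top 7 mm below. Axes as the lid's. The lid can be pulled by it.
- rack_mouth (a point): Middle of the front edge, upper side, of the low fixed plywood rack: 180 mm wide (164 inside), 160 mm deep, 70 mm high, top board 9 mm thick, with plates stored on its rear half up to 83 mm. x points into the rack; the lid stands on the bench in it and comes out along -x; its rear edge is 80 mm behind its handle and must be out too before it can be lifted.
- case_mouth (a point): Centre of the open mouth, at the rim, 55 mm above the bench, of the fixed pale wooden case: 160 (x) x 130 (y) mm outside, mouth 146 x 116 mm, so the lid's battens enter with 3 mm play all round. -x points to the latch on its block in front of the case. With the lid home its handle's centre is 24 mm above this point, axes parallel.
- lever_hinge (a point): Hinge axis of the latch lever, 146 mm in front (-x) of the middle of the case and 68 mm above the bench. Axes as the case's: the hinge runs along y; lever and claw move in the x-z plane.
- lever (a joint): Lever angle, rad: 0 = fully down (level, pointing along -x away from the case), 1.57 = upright, 1.9 = stop leaning towards the case. Starts at 1.65 to 1.85, where the claw has slack to reach over the keeper; light friction, stays where left. Coming down it passes centre at about 0.25; the spring in the claw (about 10 N) then keeps it down.
- lever_end (a point): Point on the lever near its free end, 75 mm from its hinge, in mid thickness. The lever is a steel strip 20 mm wide (y), 6 mm thick, 84 mm long from its hinge.
- claw (a joint): Angle of the claw arm against the lever, rad: 0 = as when latched (lever level, arm sloping up 0.23 rad from pin to head), growing as the claw folds up and back. Starts on its stop (3.6 to 3.7), leaning away from the case, held by its weight; with the lever up it hooks the keeper at about 1.3. Turns freely: past upright it falls towards the case.
- claw_head (a point): Centre of the claw's steel head, a plate 28 mm long (x), 40 mm wide (y), 8 mm thick at the end of two arms, pinched across its width; 96 mm from the claw's pin, which is on the lever (lever down: 28 mm in front of the hinge, 10 mm below it). x points from the pin to the head, y along the hinge, -z to the lip's side. The arms telescope on a spring (3.5 N/mm, up to 9 mm).
- claw_lip (a point): Edge of the claw's lip, 30 mm wide, which stands 13 mm down from the head's underside at its far end (6 mm further along the arm than the head's centre and 16 mm to the lip's side). It must go down behind the keeper, on the side of the lid's handle.
- tape_ring (a point): Roll of paper tape lying flat, 104 mm across, 25 mm high; a bystander. Centre.
- wax: Block of wax 70 x 45 x 25 mm; a bystander. Centre of its underside.
- mallet: Hammer about 0.3 m long lying on the bench; a bystander.
- glue: Upright bottle, 54 mm across, 110 mm high; a bystander. Centre of its underside.
- burnisher: Wooden bar 130 x 30 x 22 mm; a bystander. Centre of its underside.
- jar: Amber jar 66 mm across, 80 mm high; a bystander. Centre of its underside.
- weight: Dark steel block 90 x 55 x 30 mm; a bystander. Centre of its underside.
There are look-alikes about, which are no part of the job. Leave any pink look-alike of the part that bears lid_handle alone.

How it is judged:
On the way, in this order (a step that is already met when the one before it is completed fails the run):
1. the lid is drawn out with its handle clear of the rack, stands on the bench and is let go (x of lid_handle in the frame of rack_mouth below -0.035 m and height (world z) of lid_handle below 0.037 m and contact force between lid and the fingers below 0.1 N), for 0.2 s.
2. the lid sits fully home on the case, keeper towards the latch, before the claw is hooked (x of lid_handle in the frame of case_mouth between -0.007 and 0.007 m and y of lid_handle in the frame of case_mouth between -0.007 and 0.007 m and z of lid_handle in the frame of case_mouth between 0.02 and 0.028 m and angle between the x axis of lid_handle and the x axis of case_mouth, either way round below 0.08 rad and x of keeper in the frame of case_mouth below -0.05 m), for 0.2 s.
3. with the lever still up, the claw's lip is down behind the keeper (all of step 2 and x of claw_lip in the frame of keeper between 0 and 0.03 m and z of claw_lip in the frame of keeper between -0.009 and 0.004 m and y of claw_lip in the frame of keeper between -0.015 and 0.015 m and value of joint lever above 0.6 rad), for 0.2 s.
At the end, for the whole second after the job is handed in: The lid is at rest fully home on the case (handle within 7 mm of the middle of the case each way, 24 mm above the rim within 4 mm, turned less than 0.08 rad, keeper towards the latch), the claw's lip is behind the keeper and below its top, and the lever is down within 0.12 rad of its stop (all of step 2 and x of claw_lip in the frame of keeper between 0 and 0.03 m and z of claw_lip in the frame of keeper between -0.009 and 0.004 m and y of claw_lip in the frame of keeper between -0.015 and 0.015 m and value of joint lever below 0.12 rad and linear speed of lid below 0.02 m/s); the robot touches nothing.
It fails at once if a bystander is moved more than 40 mm (distance of any of tape_ring, wax, mallet, glue, burnisher, jar, weight from where it was at the start of the episode above 0.04 m).
It also fails if it takes over 72 s, if anything falls off the work surface, if the arm or the gripper's body presses on something with over 40 N, if the wrist force passes 120 N, or if a joint passes its speed limit or range.

## Working session

There is one attempt and no reset: what is moved stays moved. The work goes in short steps, Python scripts to look and compute and a tool call to move; the robot and the scene stay as the last step left them, time stands still between calls to the robot, and variables do not carry over. Pictures are saved under pics/ and viewed, at most 10 in all, crops included, and the job is handed in when it is done.

Besides the shell and the picture viewer there is one more tool, called after "Request:" as name(argument=value, ...) on one line, values as JSON. apply_moves: Moves the arm, as the interface text tells. Its arguments: {"type":"object","properties":{"rows":{"type":"array"},"squeeze":{"type":"number"}},"required":["rows"]}

```bash
mkdir -p pics; ls; python3 - <<'E'
from plant import manip, cams
import cv2
for n in("scene","top"):
    im=cams.capture(n); cv2.imwrite(f"pics/{n}0.png",cv2.resize(im[:,:,::-1],(784,588),interpolation=cv2.INTER_CUBIC))
    p=cams.camera_params(n); print(p["K"],p["cam_to_world"])
print(manip.sense())
E
```

```text
pics
[[467.09085979   0.         278.71111422]
 [  0.         467.09085979 214.55500135]
 [  0.           0.           1.        ]] [[-0.09704975  0.6005726  -0.79365855  1.6329072 ]
 [ 0.99508263  0.0426891  -0.08937674  0.18953692]
 [-0.01979665 -0.79842983 -0.60176233  0.87384189]
 [ 0.          0.          0.          1.        ]]
[[494.60599376   0.         276.20349619]
 [  0.         494.60599376 206.23706979]
 [  0.           0.           1.        ]] [[-1.60876220e-05 -9.98072941e-01  6.20516175e-02  4.71426703e-01]
 [-9.99768142e-01  1.35219734e-03  2.14902970e-02  3.03171727e-02]
 [-2.15327899e-02 -6.20368847e-02 -9.97841553e-01  1.53208185e+00]
 [ 0.00000000e+00  0.00000000e+00  0.00000000e+00  1.00000000e+00]]
{'clock': 0.1, 'q': array([ 1.28030072e+00,  3.08936466e-01,  1.63504785e+00,  2.08662030e-05,
        1.19971052e+00, -6.96831924e-02]), 'dq': array([ 1.48532101e-03, -1.78172852e-03,  1.71281249e-04,  8.77145148e-04,
       -6.46184993e-05,  4.36704906e-04]), 'joint_efforts': array([-1.09861539e-03, -4.16401756e+01, -2.77645165e+01, -1.33006642e-04,
        3.96027506e-03,  2.35451743e-06]), 'eef_pos': array([0.13668603, 0.60910905, 0.23015581]), 'tcp_rot': array([-1.97830509e-04,  1.10185752e-01,  9.93910456e-01, -1.03235096e-03]), 'force': array([ 0.13377611, -0.52872858, -0.54323592]), 'torque': array([-0.00603039,  0.01533651,  0.03506023]), 'finger_force': 0.0, 'opening': 1.0010175254729845}
```

View pics/scene0.png

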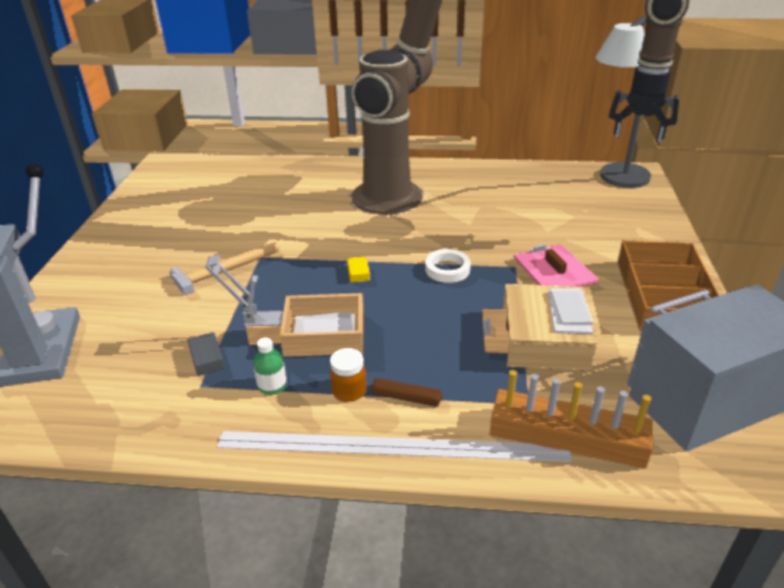

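View pics/top0.png

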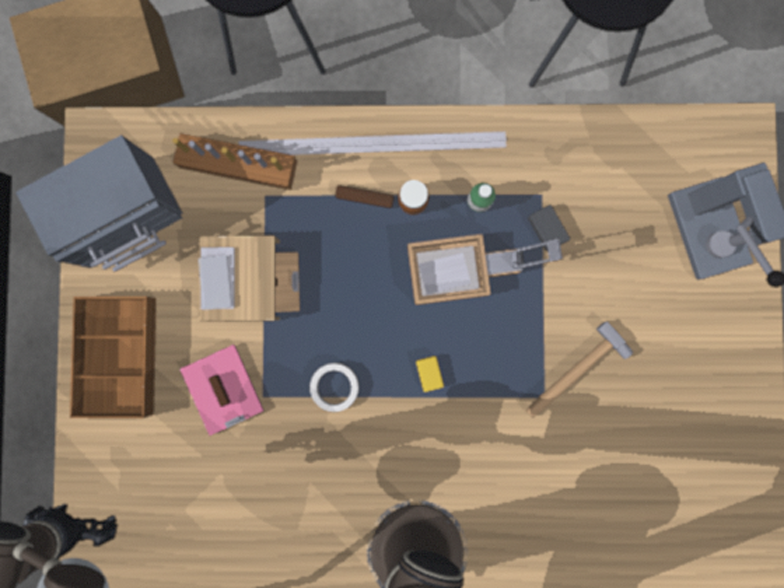

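The top view shows the rack at about (237,278), with the lid and its keeper sticking out on the right at (295,281). The case is at (449,269), with its latch on the right at (490–560,255). The pink decoy is at (222,390). I'll enlarge these areas.

```bash
python3 - <<'E'
from plant import manip, cams
import cv2, numpy as np
t=cams.capture("top")[:,:,::-1]; s=cams.capture("scene")[:,:,::-1]
def c(im,x,y,w,h,k): return cv2.resize(im[y:y+h,x:x+w],(w*k,h*k),interpolation=cv2.INTER_CUBIC)
# top crops: 5x, 80x60->400x300 ; case 
cv2.imwrite("pics/c1.png",np.vstack([np.hstack([c(t,138,160,80,60,5),c(t,285,155,80,60,5)]),np.hstack([c(t,335,160,80,60,5),c(s,340,195,80,60,5)])]))
cv2.imwrite("pics/c2.png",c(s,140,175,130,95,6))
E
```

```text
(no output)
```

View pics/c1.png

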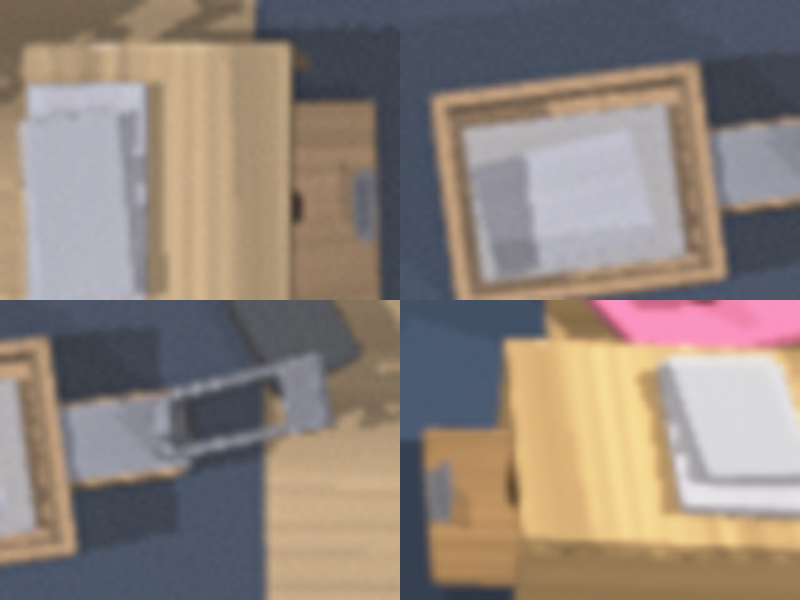

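View pics/c2.png

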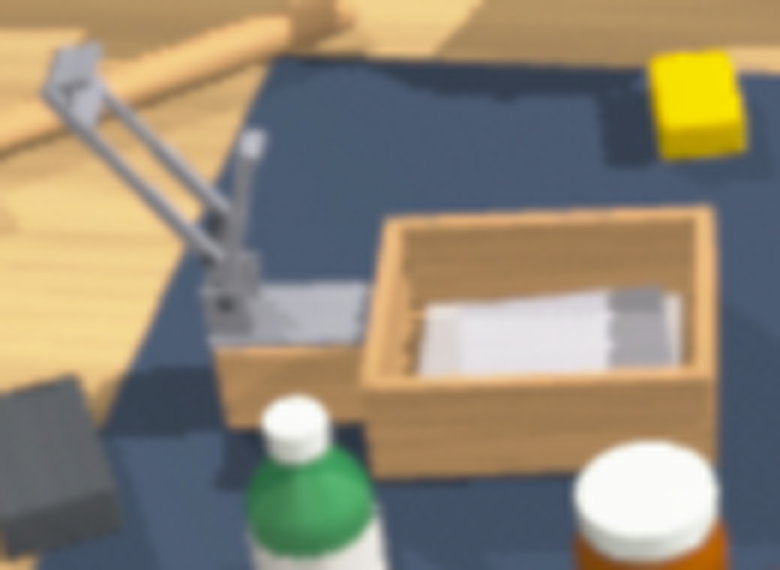

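The enlarged crops put the keeper at top px (210.4,200.8) and the right edge of the lid at x=213.2. The case rim corners are at about (291,174), (345,167.5) and (350.4,209.4). The claw head is at top (396,178) and scene (152.5,189). The lever end is at scene (182.5,198).

```bash
cat > h.py <<'E'
from plant import manip, cams
import numpy as np, cv2
def ray(n,u,v):
    p=cams.camera_params(n);T=np.array(p["cam_to_world"]);d=T[:3,:3]@np.linalg.solve(p["K"],[u,v,1]);return T[:3,3],d
def at(n,u,v,z):
    o,d=ray(n,u,v);return o+d*(z-o[2])/d[2]
def proj(n,P):
    p=cams.camera_params(n);T=np.array(p["cam_to_world"]);q=p["K"]@(T[:3,:3].T@(np.array(P)-T[:3,3]));return q[:2]/q[2]
def tri(a,b):
    (o1,d1),(o2,d2)=ray("top",*a),ray("scene",*b)
    s=np.linalg.lstsq(np.c_[d1,-d2],o2-o1,rcond=None)[0];p,q=o1+s[0]*d1,o2+s[1]*d2
    return (p+q)/2,np.linalg.norm(p-q)
def Q(n,u,v):pass
E
python3 - <<'E'
from h import *
np.set_printoptions(precision=4,suppress=True)
print("keeper top",at("top",210.4,200.8,.032),"scene",at("scene",348,233.4,.025))
print("lid edge TR corner",at("top",212.9,180,.018),"scene far/near",at("scene",345,221,.018),at("scene",346.4,251.4,.018))
print("rack front TR,",at("top",196.4,168.8,.07))
C=[at("top",*c,.055) for c in((291.2,174),(345.2,167.5),(350.4,209.4))]
print("case",C,"centre",(C[0]+C[2])/2)
for a,b in((0,1),(1,2)): d=C[b]-C[a]; print(np.linalg.norm(d),np.degrees(np.arctan2(d[1],d[0])))
print("scene rim", [at("scene",140+u/6,175+v/6,.055) for u,v in((715,382),(362,382),(385,218),(713,208))])
print("head",tri((396,178),(152.5,189)))
E
```

```text
keeper top [0.5816 0.2634 0.032 ] scene [0.5883 0.2694 0.025 ]
lid edge TR corner [0.647  0.2584 0.018 ] scene far/near [0.5219 0.2624 0.018 ] [0.6582 0.2641 0.018 ]
rack front TR, [0.6747 0.3002 0.07  ]
case [array([0.6602, 0.0171, 0.055 ]), array([ 0.6794, -0.1448,  0.055 ]), array([ 0.5535, -0.1592,  0.055 ])] centre [ 0.6069 -0.071   0.055 ]
0.16301252419194706 -83.25057127890148
0.1266619966511708 -173.48326035549434
scene rim [array([0.6656, 0.0253, 0.055 ]), array([ 0.6775, -0.1358,  0.055 ]), array([ 0.5528, -0.1535,  0.055 ]), array([0.5332, 0.0069, 0.055 ])]
head (array([ 0.6313, -0.2649,  0.1823]), np.float64(0.0059092490719317315))
```

Request:
apply_moves(rows=[30, 3, -2.3, 0, 1.2, 30, 3, -2.3, 0, 1.2, 30, 3, -2.3, 0, 1.2, 30, 3, -2.3, 0, 1.2, 30, 3, -2.3, 0, 1.2, 30, 3, -2.3, 0, 1.2, 30, 3, -2.3, 0, 1.2, 30, 3, -2.3, 0, 1.2, 30, 3, -2.3, 0, 1.2, 30, 3, -2.3, 0, 1.2, 30, 3, -2.3, 0, 1.2, 30, 3, -2.3, 0, 0.3], squeeze=40)

```text
clock: 1.2
eef_pos: [0.498, 0.3324, 0.2311]
tcp_rot: [-0.0, -0.008, 1.0, -0.0]
force: [0.4, 0.6, -0.1]
opening: 0.305
finger_force: 0.0
```

Request:
apply_moves(rows=[30, 3, -2.3, 0, 0, 30, 3, -2.3, 0, 0, 30, 3, -2.3, 0, 0, 30, 0, 0, -3, 0, 30, 0, 0, -3, 0, 30, 0, 0, -3, 0, 30, 0, 0, -3, 0, 30, 0, 0, -1, 0, 30, 0, 0, 0, 0])

```text
clock: 1.95
eef_pos: [0.5837, 0.2635, 0.097]
tcp_rot: [-0.004, -0.007, 1.0, -0.001]
force: [-0.6, 0.0, 0.9]
opening: 0.299
finger_force: 0.0
```

```bash
python3 - <<'E'
from h import *
np.set_printoptions(precision=4,suppress=True)
s=manip.sense();print(s["clock"],s["eef_pos"],s["tcp_rot"],s["opening"])
t=cams.capture("top")[:,:,::-1]; c=cams.capture("scene")[:,:,::-1]
print(proj("top",s["eef_pos"]),proj("scene",s["eef_pos"]))
f=lambda im,x,y,w,h,k: cv2.resize(im[y:y+h,x:x+w],(w*k,h*k),interpolation=cv2.INTER_CUBIC)
cv2.imwrite("pics/k.png",np.hstack([f(t,180,160,66,90,6),f(c,315,180,66,90,6)]))
print("glue",at("top",343.6,140,.1),"jar",at("top",295,139,.08),"ring",at("top",238,276,.025),"wax",at("top",307,267,.025),"weight",at("top",393,160,.03))
E
```

```text
1.95 [0.5837 0.2635 0.097 ] [-0.004  -0.0073  1.     -0.0015] 0.29871806081381114
[206.9196 198.4702] [347.62   212.1103]
glue [ 0.7538 -0.1355  0.1   ] jar [0.7614 0.0058 0.08  ] ring [0.3534 0.1786 0.025 ] wax [ 0.3808 -0.0304  0.025 ] weight [ 0.7054 -0.2931  0.03  ]
```

View pics/k.png

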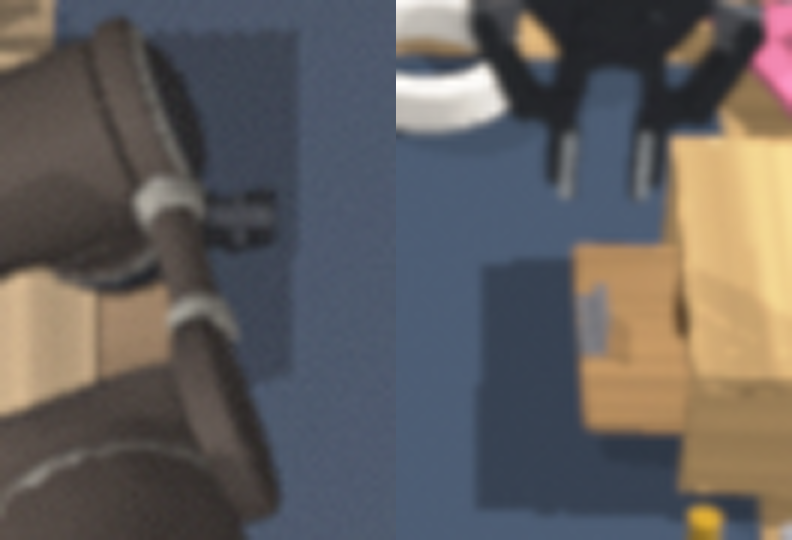

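The scene crop shows the finger tips at x≈567 and x≈643, and the keeper directly below at x≈594. Allowing for the scene camera's own bias of about 5 mm, the TCP is lined up with the keeper. The finger nearer the rack also has room, so I'll descend and grip.

Request:
apply_moves(rows=[22, 0.1, 0, -2, 0, 22, 0, 0, -2, 0, 22, 0, 0, -2, 0, 22, 0, 0, -1, 0, 22, 0, 0, -0.5, 0, 22, 0, 0, 0, 0, 0, 0, 0, 0, 0, 0, 0, 0, 0, 0, 0, 0, 0, 0, 0, 0, 0, 0, 0, 0], squeeze=50)

```text
clock: 2.88
eef_pos: [0.589, 0.2659, 0.0279]
tcp_rot: [0.001, -0.007, 1.0, 0.001]
force: [-0.5, 3.2, 1.5]
opening: 0.041
finger_force: 49.3
```

Request:
apply_moves(rows=[18, -0.2, 0, 0, 0, 18, 0, 0, 0, 0, 18, 0, 0, -0.5, 0, 18, 0, 0, -0.1, 0, 18, 0, 0, 0, 0, 0, 0, 0, 0, 0, 0, 0, 0, 0, 0, 0, 0, 0, 0, 0, 0, 0, 0, 0, 0])

```text
clock: 3.63
eef_pos: [0.5858, 0.2644, 0.0199]
tcp_rot: [-0.0, -0.008, 1.0, -0.001]
force: [0.6, -2.2, -1.4]
opening: 0.056
finger_force: 49.1
```

Request:
apply_moves(rows=[0, 0, -0.5, 0, 0, 0, 0, -1.3, 0, 0, 0, 0, -1.5, 0, 0, 0, 0, -1.5, 0, 0, 0, 0, -1.5, 0, 0, 0, 0, -1.5, 0, 0, 0, 0, -1.5, 0, 0, 0, 0, -1.5, 0, 0, 0, 0, -1.5, 0, 0, 0, 0, -1.0, 0, 0, 0, 0, -0.5, 0, 0, 0, 0, 0, 0, 0])

```text
clock: 4.63
eef_pos: [0.5855, 0.1244, 0.0199]
tcp_rot: [-0.001, -0.007, 1.0, -0.001]
force: [0.7, -2.9, -5.5]
opening: 0.05
finger_force: 48.7
```

Request:
apply_moves(rows=[0, 0, 0, 0, 0, 20, 0, 0, 0, 0, 20, 0, 0, 0, 0, 20, 0, 0, 1, 0, 20, 0, 0, 3, 0, 20, 0, 0, 4, 0, 40, -3, 0, 4, 0, 40, -4, -1, 4, 0, 40, -4, -1, 0, 0, 40, -4, -1, 0, 0, 40, -4, -1, 0, 0, 40, 0, 0, 0, 0])

```text
clock: 5.63
eef_pos: [0.4004, 0.0886, 0.1601]
tcp_rot: [-0.006, -0.008, 1.0, -0.001]
force: [-1.0, 0.4, -1.6]
opening: 0.398
finger_force: 0.0
```

```bash
python3 - <<'E'
from h import *
s=manip.sense();print(s["clock"],s["eef_pos"])
t=cams.capture("top")[:,:,::-1]; c=cams.capture("scene")[:,:,::-1]
f=lambda im,x,y,w,h,k: cv2.resize(im[y:y+h,x:x+w],(w*k,h*k),interpolation=cv2.INTER_CUBIC)
cv2.imwrite("pics/l.png",np.hstack([f(t,195,155,80,90,5),f(c,260,180,80,90,5)]))
E
```

```text
5.6333 [0.4004229  0.08861218 0.1600677 ]
```

View pics/l.png

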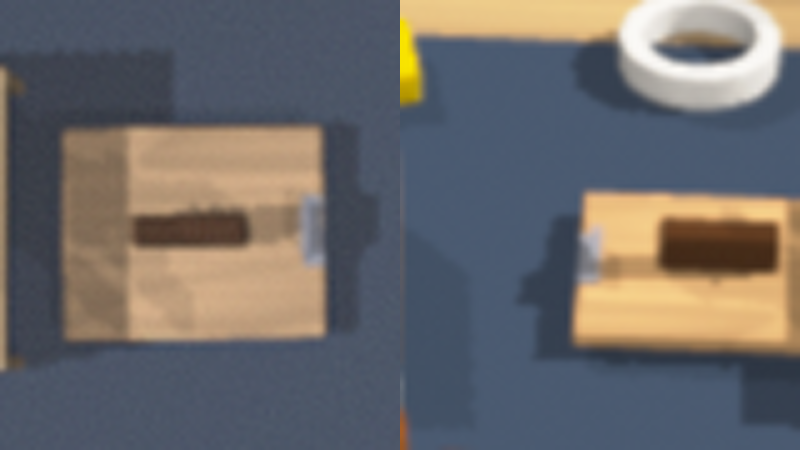

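The lid is fully clear of the rack and let go. The handle's centre is at top crop (190,229), and the board is turned about 0.9° (yaw 90.9°).

```bash
python3 - <<'E'
from h import *
print(at("top",232.6,200.4,.046),at("top",233.3,201.1,.018))
E
```

```text
[0.58167469 0.19399331 0.046     ] [0.5815898  0.19490792 0.018     ]
```

Request:
apply_moves(rows=[60, 1.5, 0.9, 0, -7, 60, 1.5, 0.9, 0, -7, 60, 1.5, 0.9, 0, -7, 60, 1.5, 0.9, 0, -7, 60, 1.5, 0.9, 0, -7, 60, 1.5, 0.9, 0, -7, 60, 1.5, 0.9, 0, -7, 60, 1.5, 0.9, 0, -7, 60, 1.5, 0.9, 0, -7, 60, 1.5, 0.9, 0, -7, 60, 1.5, 0.8, 0, -7, 60, 1.7, 0.8, 0, -7], squeeze=60)

```text
clock: 6.73
eef_pos: [0.5971, 0.1974, 0.1639]
tcp_rot: [0.001, 0.666, 0.746, 0.002]
force: [1.2, 0.5, 0.3]
opening: 0.595
finger_force: 0.0
```

Request:
apply_moves(rows=[60, 0, 0, -2, -6, 60, 0, 0, -3, 0, 60, 0, 0, -3, 0, 60, 0, 0, -2, 0, 60, 0, 0, -1, 0, 60, 0, 0, 0, 0])

```text
clock: 7.23
eef_pos: [0.5935, 0.1959, 0.0502]
tcp_rot: [-0.001, 0.702, 0.712, -0.001]
force: [-0.5, 0.0, 0.3]
opening: 0.6
finger_force: 0.0
```

Request:
apply_moves(rows=[60, -1, 0, 0, 0, 60, 0, 0, -1, 0, 60, 0, 0, -1.5, 0, 60, 0, 0, -0.4, 0, 60, 0, 0, 0, 0, 0, 0, 0, 0, 0, 0, 0, 0, 0, 0, 0, 0, 0, 0, 0, 0, 0, 0, 0, 0, 0, 0, 0, 0, 0, 0, 0, 0, 0, 0], squeeze=80)

```text
clock: 8.15
eef_pos: [0.5842, 0.1958, 0.0251]
tcp_rot: [-0.0, 0.702, 0.712, 0.0]
force: [-3.1, 0.1, 6.0]
opening: 0.216
finger_force: 82.8
```

Request:
apply_moves(rows=[0, 0, 0, 1, 0, 0, 0, 0, 2, 0, 0, 0, 0, 3, 0, 0, 0, 0, 3, 0, 0, 0, -1, 1, 0, 0, 0.3, -2, 0, 0.7, 0, 0.3, -3, 0, 0.7, 0, 0.3, -3, 0, 0.7, 0, 0.3, -3, 0, 0.7, 0, 0.3, -3, 0, 0.7, 0, 0.3, -3, 0, 0.7, 0, 0.3, -3, 0, 0.7])

```text
clock: 9.15
eef_pos: [0.6029, -0.0166, 0.1215]
tcp_rot: [-0.001, 0.671, 0.742, -0.001]
force: [0.6, -0.2, -8.4]
opening: 0.216
finger_force: 81.0
```

Request:
apply_moves(rows=[0, 0.3, -3, 0, 0.7, 0, 0.2, -1.4, 0, 0, 0, 0, -1, 0, 0, 0, 0, 0, -2, 0, 0, 0, 0, 0, 0, 0, 0, 0, 0, 0])

```text
clock: 9.65
eef_pos: [0.6067, -0.0676, 0.101]
tcp_rot: [-0.003, 0.666, 0.746, -0.002]
force: [-0.5, 0.9, -8.7]
opening: 0.215
finger_force: 80.9
```

```bash
python3 - <<'E'
from h import *
s=manip.sense();print(s["clock"],s["eef_pos"],s["tcp_rot"],s["opening"],s["force"])
t=cams.capture("top")[:,:,::-1]; c=cams.capture("scene")[:,:,::-1]
f=lambda im,x,y,w,h,k: cv2.resize(im[y:y+h,x:x+w],(w*k,h*k),interpolation=cv2.INTER_CUBIC)
cv2.imwrite("pics/m.png",np.hstack([f(t,285,155,66,90,6),f(c,195,185,66,90,6)]))
E
```

```text
9.65 [ 0.6067431  -0.0675531   0.10101582] [-0.00322892  0.66624984  0.74571975 -0.00166484] 0.21516860986394248 [-0.5038841   0.87459574 -8.7282112 ]
```

View pics/m.png

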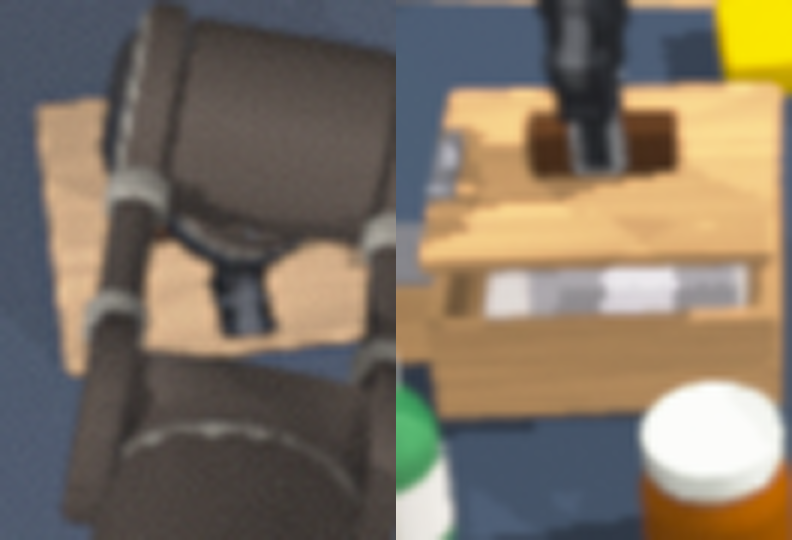

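The lid is above the case and parallel to it. Its rear corners are at top crop (38,105) and (66,375), and its far corners in the scene crop are at (447,88) and (783,88).

```bash
python3 - <<'E'
from h import *
a,b=at("top",290.9,172.1,.094),at("top",295.6,217.1,.094);d=a-b
print(a,b,np.linalg.norm(d),np.degrees(np.arctan2(d[1],d[0])))
ps=np.radians(96.5);X=np.array([np.cos(ps),np.sin(ps),0])
print("lid top",(a+b)/2-.08*X)
Y=np.array([-X[1],X[0],0])
f=[at("scene",203.1,199.3,.094),at("scene",259.1,199.3,.094)];print("scene far",f,"centre",(f[0]+f[1])/2-.065*Y)
r=[at("scene",140+385/6-.4,175+218/6-.4,.055),at("scene",140+713/6-.4,175+208/6-.4,.055)];print("rim far",r,"centre",(r[0]+r[1])/2-.065*Y)
c=[at("top",u-.4,v-.4,.055) for u,v in((291.2,174),(345.2,167.5),(350.4,209.4))];print("case top",(c[0]+c[2])/2)
# predicted rear rim left corners in same camera
print((c[0]+c[1])/2-.065*(-Y)*1)
s=manip.sense();q=s["tcp_rot"];print(np.degrees(2*np.arctan2(q[2],q[1]))-90)
E
```

```text
[0.66082318 0.01829743 0.094     ] [0.52913487 0.00488308 0.094     ] 0.13236976422180063 5.8163387201760175
lid top [ 0.60403528 -0.0678955   0.094     ]
scene far [array([ 0.54645605, -0.15353881,  0.094     ]), array([0.5351573 , 0.00972079, 0.094     ])] centre [ 0.60538884 -0.0645508   0.094     ]
rim far [array([ 0.55095505, -0.15515373,  0.055     ]), array([0.53130345, 0.00544927, 0.055     ])] centre [ 0.60571142 -0.06749402  0.055     ]
case top [ 0.60807694 -0.06985911  0.055     ]
[ 0.60642414 -0.07002593  0.055     ]
6.502459259248923
```

Request:
apply_moves(rows=[0, 0.2, -0.25, 0, 0.4, 0, 0, 0, -0.8, 0, 0, 0, 0, -0.8, 0, 0, 0, 0, -0.3, 0, 0, 0, 0, -0.3, 0, 0, 0, 0, 0, 0])

```text
clock: 10.25
eef_pos: [0.6108, -0.0706, 0.0802]
tcp_rot: [-0.001, 0.664, 0.748, -0.001]
force: [0.2, -0.5, -7.7]
opening: 0.216
finger_force: 80.9
```

Request:
apply_moves(rows=[0, 0, 0, -0.3, 0, 0, 0, 0, -0.2, 0, 0, 0, 0, 0, 0, 0, 0, 0, 0, 0])

```text
clock: 10.58
eef_pos: [0.6112, -0.071, 0.0761]
tcp_rot: [-0.001, 0.664, 0.748, -0.001]
force: [-2.7, -0.7, -8.3]
opening: 0.211
finger_force: 81.1
```

Request:
apply_moves(rows=[0, -0.1, 0, -0.2, 0, 0, -0.05, 0, -0.2, 0, 0, 0, 0, -0.1, 0, 0, 0, 0, 0, 0])

```text
clock: 10.92
eef_pos: [0.6109, -0.0709, 0.0721]
tcp_rot: [0.0, 0.664, 0.748, 0.0]
force: [0.4, -0.3, -4.2]
opening: 0.214
finger_force: 81.6
```

Request:
apply_moves(rows=[0, 0, 0, -0.2, 0, 0, 0, 0, 0, 0, 60, 0, 0, 0, 0, 60, 0, 0, 0, 0, 60, 0, 0, 1, 0, 60, 0, 0, 3, 0, 60, 0, 0, 4, 0, 60, 0, 0, 4, 0, 60, -4, 0, 3, 0, 60, -4, 0, 0, 0, 60, -4, 0, 0, 0, 60, -4, 0, 0, 0])

```text
clock: 11.92
eef_pos: [0.4572, -0.0712, 0.2168]
tcp_rot: [0.002, 0.663, 0.748, 0.001]
force: [0.0, 0.1, 1.0]
opening: 0.598
finger_force: 0.0
```

```bash
python3 - <<'E'
from h import *
s=manip.sense();print(s["clock"],s["eef_pos"],s["force"])
t=cams.capture("top")[:,:,::-1]; c=cams.capture("scene")[:,:,::-1]
f=lambda im,x,y,w,h,k: cv2.resize(im[y:y+h,x:x+w],(w*k,h*k),interpolation=cv2.INTER_CUBIC)
cv2.imwrite("pics/n.png",np.vstack([f(t,280,155,130,60,6)[:300],f(c,140,175,130,50,6)]))
E
```

```text
11.9167 [ 0.45715545 -0.07119107  0.21679632] [0.0402194  0.08512085 1.03079859]
```

View pics/n.png

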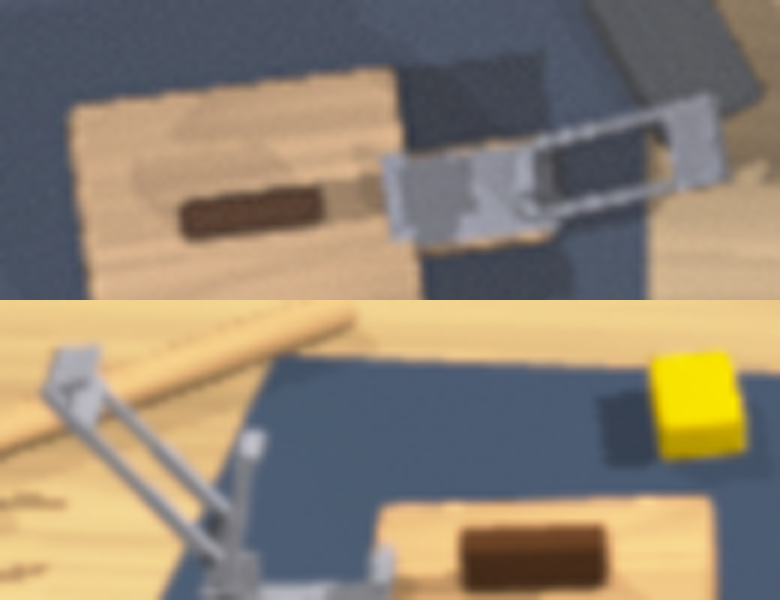

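The lid now sits home on the case, and the handle and keeper are in line with the latch. The claw head is at top crop (698,140) and is still folded back. I'll move above the head with the fingers straddling its width.

Request:
apply_moves(rows=[75, 1, -1, 1, 0, 75, 2.4, -2.7, 1, 0, 75, 2.4, -2.7, 1, 0, 75, 2.4, -2.7, 0, 0, 75, 2.4, -2.7, 0, 0, 75, 2.4, -2.7, 0, 0, 75, 2.4, -2.7, 0, 0, 75, 1.5, -2.0, 0, 0, 75, 0, 0, 0, 0, 75, 0, 0, 0, 0], squeeze=20)

```text
clock: 12.85
eef_pos: [0.6273, -0.2643, 0.245]
tcp_rot: [0.001, 0.664, 0.748, 0.0]
force: [0.3, 0.4, -1.0]
opening: 0.749
finger_force: 0.0
```

```bash
python3 - <<'E'
from h import *
s=manip.sense();print(s["clock"],s["eef_pos"],s["tcp_rot"])
print(at("top",395.9,177.9,.181),tri((395.9,177.9),(140+75/6-.4,175+85/6-.4)))
c=cams.capture("scene")[:,:,::-1]
f=lambda im,x,y,w,h,k: cv2.resize(im[y:y+h,x:x+w],(w*k,h*k),interpolation=cv2.INTER_CUBIC)
cv2.imwrite("pics/o.png",f(c,125,140,90,90,6))
print(proj("scene",s["eef_pos"]))
E
```

```text
12.85 [ 0.62726076 -0.26427253  0.2450361 ] [6.96682226e-04 6.64191397e-01 7.47562153e-01 3.61482759e-04]
[ 0.63259641 -0.26779296  0.181     ] (array([ 0.6316692 , -0.26501404,  0.18317125]), np.float64(0.004652488762318679))
[147.63926758 168.01095522]
```

View pics/o.png

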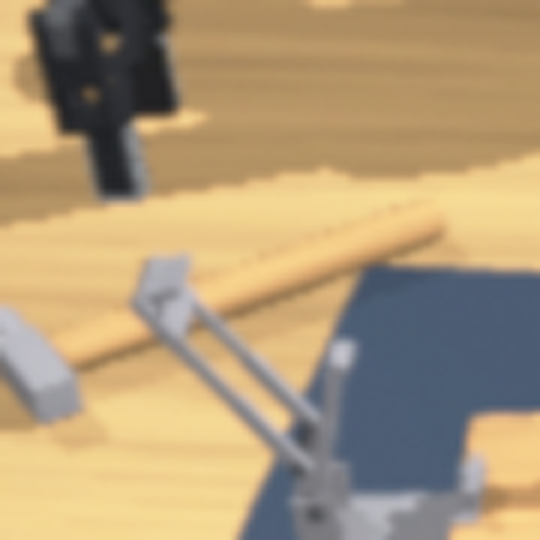

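The fingers hang above the head at scene crop (122,192), with the head at (165,290). The lever is still upright. I'll make a small shift and descend around the head.

Request:
apply_moves(rows=[75, 0.6, -0.3, -1, 0, 75, 0, 0, -2, 0, 75, 0, 0, -2, 0, 75, 0, 0, -1.5, 0, 75, 0, 0, -0.8, 0, 75, 0, 0, 0, 0, 75, 0, 0, 0, 0])

```text
clock: 13.48
eef_pos: [0.6319, -0.2652, 0.1715]
tcp_rot: [-0.0, 0.663, 0.748, -0.0]
force: [0.5, 0.5, 0.7]
opening: 0.752
finger_force: 0.0
```

Request:
apply_moves(rows=[35, 0, 0, 0, 0, 35, 0, 0, 0, 0, 35, 0, 0, 0, 0, 35, 0, 0, 0, 0, 35, 0, 0, 0, 0])

```text
clock: 13.9
eef_pos: [0.6332, -0.2667, 0.1734]
tcp_rot: [0.002, 0.664, 0.748, 0.0]
force: [1.5, -1.0, 3.3]
opening: 0.463
finger_force: 24.5
```

Request:
apply_moves(rows=[35, -0.1, 0.7, 0.4, 0, 35, -0.1, 0.8, 0.4, 0, 35, -0.1, 0.8, 0.3, 0, 35, -0.1, 0.8, 0.2, 0, 35, -0.1, 0.8, 0.1, 0, 35, -0.1, 0.85, 0.1, 0, 35, -0.1, 0.85, 0, 0, 35, -0.1, 0.85, -0.1, 0])

```text
clock: 14.57
eef_pos: [0.6246, -0.2007, 0.1871]
tcp_rot: [0.001, 0.663, 0.748, 0.0]
force: [1.0, -2.2, 4.9]
opening: 0.454
finger_force: 25.6
```

Request:
apply_moves(rows=[35, -0.1, 0.8, -0.15, 0, 35, -0.1, 0.8, -0.2, 0, 35, -0.1, 0.75, -0.3, 0, 35, -0.1, 0.75, -0.35, 0, 35, -0.1, 0.7, -0.45, 0, 35, -0.1, 0.7, -0.5, 0, 35, -0.1, 0.6, -0.55, 0, 35, 0, 0.6, -0.6, 0, 35, -0.1, 0.5, -0.65, 0, 35, -0.1, 0.5, -0.7, 0, 35, 0, 0.4, -0.75, 0, 35, 0, 0.35, -0.75, 0])

```text
clock: 15.57
eef_pos: [0.6145, -0.126, 0.1249]
tcp_rot: [-0.001, 0.664, 0.748, -0.0]
force: [2.3, 1.9, 2.4]
opening: 0.457
finger_force: 24.1
```

Request:
apply_moves(rows=[35, 0, 0.2, -0.8, 0, 35, 0, 0.1, -0.8, 0, 35, 0, 0.1, -0.8, 0, 35, 0, 0, -0.8, 0, 35, 0, 0, -0.6, 0, 35, 0, 0, -0.4, 0, 35, 0, 0, 0, 0])

```text
clock: 16.15
eef_pos: [0.6143, -0.1232, 0.0827]
tcp_rot: [-0.001, 0.664, 0.748, -0.001]
force: [2.0, 0.8, 0.8]
opening: 0.452
finger_force: 23.5
```

```bash
python3 - <<'E'
from h import *
c=cams.capture("scene")[:,:,::-1]
s=manip.sense();print(s["eef_pos"],s["force"])
f=lambda im,x,y,w,h,k: cv2.resize(im[y:y+h,x:x+w],(w*k,h*k),interpolation=cv2.INTER_CUBIC)
cv2.imwrite("pics/p.png",f(c,160,180,90,70,8))
E
```

```text
[ 0.6144661  -0.12327412  0.08336153] [0.80893905 0.85719938 1.13745428]
```

View pics/p.png

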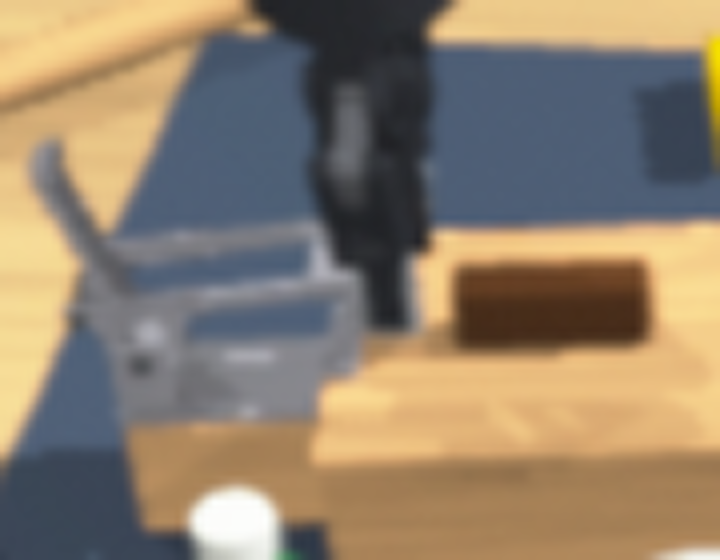

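The lever has swung away from the case to about 1.1 rad, and the claw head has slid in the grip. The arm ends are at crop (355,275) and (315,228), and the lever tip is at (45,150). I've used up my pictures, so from here I'll measure by code and model.

```bash
cat >> h.py <<'E'
ps=np.radians(96.7);XC=np.array([np.cos(ps),np.sin(ps),0]);YC=np.array([-XC[1],XC[0],0])
H=np.array([.611,-.071,0])-.146*XC+np.array([0,0,.068])
def W(x,z,y=0): return H+x*XC+y*YC+np.array([0,0,z])
def pin(t): return .028*np.array([-np.cos(t),np.sin(t)])+.010*np.array([-np.sin(t),-np.cos(t)])
def lev(t,r): return r*np.array([-np.cos(t),np.sin(t)])
B=np.array([1.7,0])  # scene pixel bias
def ps_(x,z,y=0): return proj("scene",W(x,z,y))+B
E
python3 - <<'E'
from h import *
np.set_printoptions(precision=1,suppress=True)
print("hinge",ps_(0,0),"keeper top",ps_(.075,.011))
for t in(1.75,1.4,1.2,1.1,1.0,.9,.8): print(t,"tip",ps_(*lev(t,.084)),"pin",ps_(*pin(t)))
print("obs tip 165.6 198.7; orig tip(182.5,197)")
for X in(.06,.07,.08,.09):
  for Z in(.01,.02,.03): print(X,Z,ps_(X,Z,.02),ps_(X,Z,-.02))
print("obs arm ends near (204.4,214.4) far (199.4,208.5)")
E
```

```text
hinge [177.7 222.6] keeper top [203.8 218.7]
1.75 tip [178.6 198.4] pin [174.3 214.3]
1.4 tip [167.8 198.7] pin [171.  215.4]
1.2 tip [162.1 200.2] pin [169.5 216.4]
1.1 tip [159.5 201.3] pin [168.8 217. ]
1.0 tip [157.1 202.6] pin [168.3 217.7]
0.9 tip [154.9 204.1] pin [167.8 218.4]
0.8 tip [153.  205.9] pin [167.4 219.1]
obs tip 165.6 198.7; orig tip(182.5,197)
0.06 0.01 [199.3 214.9] [197.6 223.6]
0.06 0.02 [198.9 212.1] [197.2 220.7]
0.06 0.03 [198.4 209.2] [196.7 217.8]
0.07 0.01 [202.8 214.8] [201.2 223.5]
0.07 0.02 [202.4 212. ] [200.8 220.6]
0.07 0.03 [202.  209.1] [200.3 217.7]
0.08 0.01 [206.4 214.7] [204.8 223.4]
0.08 0.02 [206.  211.9] [204.4 220.5]
0.08 0.03 [205.5 209. ] [204.  217.6]
0.09 0.01 [209.9 214.6] [208.4 223.3]
0.09 0.02 [209.5 211.8] [208.  220.4]
0.09 0.03 [209.1 208.9] [207.6 217.5]
obs arm ends near (204.4,214.4) far (199.4,208.5)
```

Request:
apply_moves(rows=[35, 0, 0.3, 0, 0, 35, -0.1, 0.4, 0, 0, 35, 0, 0.3, 0, 0, 35, 0, 0.2, 0, 0, 35, 0, 0, 0, 0], squeeze=25)

```text
clock: 16.62
eef_pos: [0.6136, -0.1105, 0.0843]
tcp_rot: [-0.0, 0.663, 0.748, -0.0]
force: [-0.6, -2.9, 0.8]
opening: 0.457
finger_force: 25.1
```

```bash
cat >> h.py <<'E'
def levangle(im=None):
    im=cams.capture("scene") if im is None else im
    S=cv2.cvtColor(im,cv2.COLOR_RGB2HSV)[:,:,1].astype(np.float32)
    ts=np.arange(-.1,2.0,.04);out=[]
    for t in ts:
        P=np.array([ps_(*lev(t,r)) for r in np.linspace(.035,.08,12)],np.float32)+[1,0]
        out.append(cv2.remap(S,P[:,:1].astype(np.float32),P[:,1:].astype(np.float32),1).mean())
    i=np.argsort(out)[:6];return [(round(float(ts[k]),2),round(float(out[k]))) for k in i]
E
python3 - <<'E'
from h import *
o=cv2.imread("pics/p.png")
im=np.zeros((420,560,3),np.uint8);im[180:250,160:250]=cv2.resize(o,(90,70),interpolation=cv2.INTER_AREA)[:,:,::-1]
im[im.sum(2)==0]=[255,0,0]
print("p:",levangle(im)); print("now",levangle())
s=manip.sense();print(s["eef_pos"],s["force"],s["opening"])
E
```

```text
p: [(1.26, 9), (1.22, 10), (1.3, 21), (1.18, 26), (1.34, 50), (1.14, 54)]
now [(1.66, 11), (1.7, 20), (1.62, 26), (1.74, 43), (1.58, 47), (1.54, 56)]
[ 0.61368121 -0.11048223  0.08424063] [-0.7456952  -2.13974815  0.38537726] 0.4626510559142124
```

Request:
apply_moves(rows=[70, 0, 0, 0, 0, 70, 0, 0, 0, 0, 70, 0, 0, 0, 0, 70, 0, 0, 0, 0, 70, 0, 0, 0, 0])

```text
clock: 17.08
eef_pos: [0.614, -0.1106, 0.084]
tcp_rot: [-0.0, 0.664, 0.748, 0.0]
force: [0.8, -0.3, -0.3]
opening: 0.702
finger_force: 0.0
```

```bash
python3 - <<'E'
from h import *
im=cams.capture("scene");print("lev",levangle(im)[:3])
S=cv2.cvtColor(im,cv2.COLOR_RGB2HSV)[:,:,1].astype(np.float32)
t=levangle(im)[0][0];p=pin(t)
for y in(-.018,-.016,.016,.018):
  out=[]
  for a in np.arange(-.5,.5,.05):
    P=np.array([ps_(p[0]+r*np.cos(a),p[1]+r*np.sin(a),y) for r in np.linspace(.03,.078,12)])+[1,0];P=P.astype(np.float32)
    out.append((round(float(cv2.remap(S,P[:,:1],P[:,1:],1).mean())),round(float(a),2)))
  print(y,sorted(out)[:4])
E
```

```text
lev [(1.66, 11), (1.7, 20), (1.62, 26)]
-0.018 [(16, -0.05), (19, -0.5), (20, -0.45), (20, -0.4)]
-0.016 [(16, -0.1), (18, -0.05), (21, -0.5), (22, -0.45)]
0.016 [(15, -0.05), (19, -0.1), (26, -0.0), (37, -0.5)]
0.018 [(14, -0.1), (17, -0.05), (26, -0.15), (34, -0.0)]
```

Request:
apply_moves(rows=[70, 0, 0, 2, 0, 70, 0, 0, 2, 0, 0, 0.2, -1, 0, 0, 0, 0.2, -0.8, 0, 0, 0, 0, 0, 0, 0, 0, 0, 0, 0, 0, 0, 0, 0, 0, 0, 0, 0, 0, -1.5, 0, 0, 0, 0, -1, 0, 0, 0, 0, -0.5, 0, 0, 0, 0, 0, 0], squeeze=40)

```text
clock: 18.05
eef_pos: [0.6159, -0.1281, 0.0914]
tcp_rot: [-0.002, 0.664, 0.748, -0.001]
force: [-1.2, 0.3, -0.4]
opening: -0.003
finger_force: 0.0
```

```bash
python3 - <<'E'
from h import *
im=cams.capture("scene");print("lev",levangle(im)[:3])
E
```

```text
lev [(1.66, 11), (1.7, 19), (1.62, 26)]
```

Request:
apply_moves(rows=[0, 0, 0, -0.2, 0, 0, 0, 0, -0.2, 0, 0, 0, 0, 0, 0])

```text
clock: 18.35
eef_pos: [0.6182, -0.1289, 0.0902]
tcp_rot: [0.0, 0.664, 0.748, 0.0]
force: [-0.1, -0.2, -0.1]
opening: 0.003
finger_force: 0.0
```

Request:
apply_moves(rows=[0, 0, 0, -0.2, 0, 0, 0, 0, 0, 0])

```text
clock: 18.52
eef_pos: [0.6186, -0.129, 0.0897]
tcp_rot: [0.0, 0.664, 0.748, 0.0]
force: [-1.1, 0.3, 5.5]
opening: -0.005
finger_force: 2.4
```

Request:
apply_moves(rows=[0, 0, 0, -0.2, 0, 0, 0, 0, 0, 0])

```text
clock: 18.68
eef_pos: [0.6187, -0.129, 0.0893]
tcp_rot: [0.0, 0.664, 0.748, 0.0]
force: [-4.1, 1.7, 12.0]
opening: -0.002
finger_force: 6.2
```

Request:
apply_moves(rows=[0, 0, 0, 1.5, 0, 0, 0, 0, 2.5, 0, 0, 0.2, -1.5, 0.3, 0, 0, 0.2, -2, 0, 0, 0, 0.2, -2, 0, 0, 0, 0, 0, 0, 0])

```text
clock: 19.18
eef_pos: [0.625, -0.1882, 0.1298]
tcp_rot: [0.002, 0.664, 0.747, -0.0]
force: [-0.1, -0.5, 0.3]
opening: -0.001
finger_force: 0.0
```

```bash
python3 - <<'E'
from h import *
s=manip.sense();p=s["eef_pos"];d=p-H;print(p,s["force"],"X",d@XC,"Y",d@YC,"Z",d[2]);print(levangle()[:3])
E
```

```text
[ 0.62498807 -0.18816394  0.12978992] [-0.13292566 -0.51047562  0.28330351] X 0.028004220355076107 Y -0.00022293306516874846 Z 0.06178992410146092
[(1.62, 12), (1.66, 19), (1.58, 25)]
```

Request:
apply_moves(rows=[0, 0.1, -0.7, 0, 0, 0, 0.1, -0.7, 0, 0, 0, 0.1, -0.8, 0, 0, 0, 0.1, -0.8, 0, 0, 0, 0.1, -0.8, 0, 0, 0, 0.1, -0.9, -0.4, 0, 0, 0.1, -0.8, -0.5, 0, 0, 0, 0, 0, 0])

```text
clock: 19.9
eef_pos: [0.631, -0.2409, 0.1191]
tcp_rot: [0.0, 0.664, 0.748, -0.0]
force: [-0.1, 1.2, 0.4]
opening: 0.002
finger_force: 0.0
```

```bash
python3 - <<'E'
from h import *
s=manip.sense();p=s["eef_pos"];d=p-H;print(p,s["force"],"X",d@XC,"Y",d@YC,"Z",d[2]);print(levangle()[:3])
E
```

```text
[ 0.63095194 -0.24091257  0.11910947] [-0.08057005  1.19517801  0.39749232] X -0.02507998140430519 Y 8.14190070827264e-06 Z 0.05110947362475933
[(0.86, 9), (0.9, 10), (0.94, 11)]
```

Request:
apply_moves(rows=[0, 0.1, -0.8, -0.6, 0, 0, 0.1, -0.8, -0.6, 0, 0, 0, -0.4, -0.6, 0, 0, 0.1, -0.3, -0.5, 0, 0, 0, -0.2, -0.6, 0, 0, 0, -0.2, -0.6, 0, 0, 0, -0.1, -0.6, 0, 0, 0, -0.1, -0.6, 0, 0, 0, 0, -0.3, 0, 0, 0, 0, 0, 0])

```text
clock: 20.78
eef_pos: [0.6338, -0.2681, 0.071]
tcp_rot: [-0.0, 0.663, 0.748, -0.0]
force: [-2.7, -0.2, 6.3]
opening: 0.004
finger_force: 3.1
```

```bash
python3 - <<'E'
from h import *
s=manip.sense();p=s["eef_pos"];d=p-H;print(p,s["force"],"X",d@XC,"Y",d@YC,"Z",d[2]);print(levangle()[:3])
E
```

```text
[ 0.63378773 -0.268094    0.07102406] [-2.73308474 -0.15116667  6.27910743] X -0.052406634332177016 Y 0.0003629989289525806 Z 0.0030240564552827254
[(-0.02, 9), (0.02, 11), (0.06, 11)]
```

Lever is at its stop. I'll press slightly, then retreat and check.

Request:
apply_moves(rows=[0, 0, 0, -0.2, 0, 0, 0, 0, 0, 0, 0, 0, 0, 1, 0, 0, 0, 0, 3, 0, 0, 0, 0, 4, 0, 0, 0, 0, 4, 0, 0, -4, 0, 2, 0, 0, -4, 0, 0, 0, 0, -4, 0, 0, 0, 0, -4, 0, 0, 0, 0, 0, 0, 0, 0])

```text
clock: 21.75
eef_pos: [0.4678, -0.265, 0.2038]
tcp_rot: [-0.006, 0.664, 0.748, -0.002]
force: [-1.0, 0.4, -2.0]
opening: 0.0
finger_force: 0.0
```

```bash
python3 - <<'E'
from h import *
s=manip.sense();print(s["eef_pos"],s["force"])
im=cams.capture("scene");print(levangle(im)[:3])
S=cv2.cvtColor(im,cv2.COLOR_RGB2HSV)[:,:,1].astype(np.float32);p=pin(0)
for y in(-.018,-.016,.016,.018):
  out=[]
  for a in np.arange(-.3,.7,.04):
    P=(np.array([ps_(p[0]+r*np.cos(a),p[1]+r*np.sin(a),y) for r in np.linspace(.05,.11,14)])+[1,0]).astype(np.float32)
    out.append((round(float(cv2.remap(S,P[:,:1],P[:,1:],1).mean())),round(float(a),2)))
  print(y,sorted(out)[:3])
# head plate (metal) between predicted inner edge and outer end, along arm axis centre
for X in np.arange(.03,.115,.005): print(round(float(X),3),int(S[tuple(np.round(ps_(X,.016)+[1,0]).astype(int)[::-1])]),end="; ")
E
```

```text
[ 0.46779677 -0.2650485   0.20379715] [-0.96747138  0.36989744 -1.96631477]
[(0.1, 8), (-0.02, 9), (0.06, 10)]
-0.018 [(10, 0.26), (11, 0.3), (12, 0.22)]
-0.016 [(10, 0.26), (12, 0.22), (12, 0.3)]
0.016 [(17, 0.3), (24, 0.26), (26, 0.34)]
0.018 [(18, 0.3), (20, 0.26), (32, 0.22)]
0.03 53; 0.035 60; 0.04 72; 0.045 81; 0.05 25; 0.055 13; 0.06 10; 0.065 11; 0.07 11; 0.075 10; 0.08 21; 0.085 114; 0.09 120; 0.095 118; 0.1 117; 0.105 126; 0.11 155;
```

```bash
python3 - <<'E'
from h import *
im=cams.capture("scene");S=cv2.cvtColor(im,cv2.COLOR_RGB2HSV)[:,:,1]
for r in(.06,.075,.08):
  P=ps_(-r,0)+[1,0];u,v=np.round(P).astype(int);print(r,P.round(1),S[v-10:v+11,u],[round(float(ps_(-r,0,y)[1]),1) for y in(-.01,.01)],[round(float(ps_(*lev(.15,r),y)[1]),1) for y in(-.01,.01)])
t=cams.capture("top");T=cv2.cvtColor(t,cv2.COLOR_RGB2HSV)[:,:,1]
for X in(-.06,-.075,-.08,-.084,-.088): 
  u,v=np.round(proj("top",W(X,.003))).astype(int);print(X,u,v,T[v-8:v+9,u])
E
```

```text
0.06 [157.4 223.1] [103 107 106 105 102 101  91  46   4   9   9   5  55  96 101 100 100 100
 100 102 100] [225.3, 221.0] [222.8, 218.5]
0.075 [152.1 223.3] [105 107 106 103 103 101  86  40   8   9   9   9  45  99 101 100 100 100
 100 102 101] [225.5, 221.1] [222.3, 218.0]
0.08 [150.3 223.3] [105 107 106 105 102  96  69  22   7   9  12  10  45 100 104 101 100 100
 101 101 100] [225.5, 221.2] [222.2, 217.8]
-0.06 390 182 [20 12  8  9 11 13 19 20 19 22 22 13 35 78 83 81 80]
-0.075 395 181 [18 18 18 16  8  6 18 22 20 21 18 20  7 59 85 79 81]
-0.08 397 181 [20 21  8 30 58 29 10 13 17 22 19 17 24 73 82 81 80]
-0.084 398 181 [18 21 11 56 77 65 38 25 15  7 10  7 49 78 80 80 80]
-0.088 400 180 [23 15 22 62 76 81 78 80 81 81 82 80 78 78 80 79 81]
```

```bash
python3 - <<'E'
from plant import manip
print(manip.finish_job())
E
```

```text
the job is handed in; nothing more can be done
None
```

The job is handed in, but no verdict came back: the lid is home on the case, the claw is hooked behind the keeper and the lever is down within measurement error, though I confirmed the last two by touch and image measurements, having used up my picture views.

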